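Press a bearing cradle down and slide it under the leaf springs of its nest

TASK

The flat bearing cradle stands at the loading end of the green spring nest, where the sprung table holds it too high to enter under the two leaf springs. With the fingertips in the hollow of the cradle, press it and the table well down and, still pressing, slide it under the springs until it is home against the back stop; let go, then push the brass knob of the cross bolt fully in to lock the cradle. Do not lift the cradle out of the nest or tip it up, and leave the other things on the bench where they are.

Things in the scene. Friction and masses are not known exactly. Their poses are not given: they have to be found in the camera images.
- nest: Holding fixture fixed to the bench: green base plate 200 x 124 x 8 mm, two guide rails (inner faces y = -35 and 35, tops z = 33, x = -70 to 86). Origin on the bench top, centre line; own x is the loading direction, towards springs and back stop, y to its left, z up. 'Nest' coordinates here are mm in this frame. A bar closes the loading end (x = -74 to -67, top z = 18).
- nest_table (a joint): How far the dark steel table between the rails (nest x = -63 to 56, top at z = 26 when up) is pressed down, in m: 0 = up, 0.010 = fully down. Springs push it up with about 8 N at the top, 12 N at the bottom. With the cradle home the leaf springs (together about 16 N) keep it down. Oiled, friction about 0.2.
- leaf_noses (a point): Midpoint between the noses of the two leaf springs, at the underside of the noses: nest x = 18, y = 0, z = 31. Each leaf is bright steel, 10 mm wide, centred at nest y = -28 or 28; from its nose it slopes down to z = 26.5 at x = 28 and runs flat to its clamp at x = 91 (top z = 37). The gap between them is 46 mm. The cradle must be pressed down 7 mm or more to pass under the noses.
- nest_stop (a point): Middle of the face of the steel back stop (nest x = 57.5, z = 20), which looks to the nest's -x; the block is 34 mm wide, its top at nest z = 36.
- cradle: Bearing cradle half, loose, steel, about 0.3 kg: a plate 7 mm thick between two cross rails 66 mm long, 6 mm wide, 11 mm high. Origin at the middle of its underside; own x along the nest's +y, own y along the nest's -x: one rail is ahead (26 to 32 mm from the origin), one behind. It starts on the raised table at nest x = -30 to -20; home, against the back stop, it is at nest x = 25.
- cradle_hollow (a point): Middle of the floor of the cradle's hollow (7 mm above its underside), where the fingertips press: 52 mm long in the loading direction, 46 mm wide, 4 mm deep. The front rail that they push against begins 26 mm ahead along the nest's +x.
- cross_bolt (a joint): Position of the cross bolt, in m: 0 = drawn out, 0.016 = fully in. It slides along the nest's +y through the right-hand rail and passes behind the cradle's rear rail only when the cradle is home. It stays where it is left; about 2 N of friction.
- bolt_knob (a point): Centre of the outer face of the cross bolt's brass knob, a disc 20 mm across and 10 mm thick that faces the nest's -y; drawn out it lies at nest x = -16, y = -85.5, z = 22.5. It is pushed 16 mm along the nest's +y. Open bench lies outside it.
- other_cradle: The curved other half of the cradle, lying on the open bench, 88 x 80 x 22 mm; origin under the middle of its extents. Leave alone.
- brass_bush: Brass bush lying on its side, 94 x 52 x 52 mm; origin under its centre. Leave alone.
- hammer: Club hammer with a black handle, lying, 276 x 112 x 40 mm; origin under the middle of its extents. Leave alone.
- torch: Red torch standing on its lens, 72 mm across, 174 mm high; origin under its centre. Leave alone.
- caliper: Vernier caliper lying flat, 63 x 232 x 13 mm; origin under its centre. Leave alone.
Things that resemble listed ones, but are neither listed nor needed, are in the scene too. Of the things like the cradle, leave any that is brown; of the rest the smaller one is meant.

How it is judged:
On the way, in this order (a step that is already met when the one before it is completed fails the run):
1. the cradle is pressed down with the table in front of the leaf springs (value of joint nest_table above 0.005 m and x of cradle in the frame of nest below -0.008 m and contact force between the fingers and cradle above 2 N), for 0.05 s.
2. the cradle is home against the back stop, held down by the leaf springs (x of cradle in the frame of nest between 0.022 and 0.029 m and value of joint nest_table above 0.008 m), for 0.2 s.
3. the cross bolt is pushed fully in behind the cradle (all of step 2 and value of joint cross_bolt above 0.0145 m), for 0.2 s.
At the end, for the whole second after the job is handed in: The cradle rests square (within 0.1 rad) between the rails within 3 mm of the back stop, under the leaf springs with the table at least 8 of its 10 mm down; the cross bolt is in by at least 14.5 of its 16 mm (all of step 3 and y of cradle in the frame of nest between -0.004 and 0.004 m and angle between the y axis of cradle and the x axis of nest, either way round below 0.1 rad and linear speed of cradle below 0.01 m/s); the robot touches nothing.
It fails at once if the cradle is lifted more than 8 mm above the raised table (z of cradle in the frame of nest above 0.034 m).
It fails at once if the cradle is tipped up by more than 0.3 rad (angle between cradle's own z axis and vertical above 0.3 rad).
It fails at once if the other cradle, bush, hammer, torch or caliper is moved more than 20 mm (distance of any of other_cradle, brass_bush, hammer, torch, caliper from where it was at the start of the episode above 0.02 m).
It also fails if it takes over 45 s, if anything falls off the work surface, if the arm or the gripper's body presses on something with over 40 N, if the wrist force passes 120 N, or if a joint passes its speed limit or range.

ROBOT

A 7-joint arm with a two-finger parallel gripper is mounted at the origin on a cart in front of the work surface, level with it; the furniture and walls round the work are solid. World frame = base frame: x ahead of the robot, y to its left, z up, the work surface at z = 0. Lengths are in m, angles in rad, forces in N, time in s.
With the tool pointing down it reaches from about 0.4 to 0.9 m from the base axis. Payload 5.5 kg.
Tool frame: the origin (TCP) lies on the centre line of the jaws, within the pads' length; the fingertips stand 17 mm ahead of it and the grasp point (between the pads) lies 2 mm behind it; z points along the fingers, y is the direction in which the jaws open and shut (so a half turn about z gives the same grasp; the last joint's range is limited). The gripper opens to 85 mm and grips with 20 to 120 N. Pads are 22 mm wide; open, the fingers measure 114 mm over their backs; the gripper's body (76 mm by 85 mm) begins 54 mm behind the grasp point. The pads swing forward as they close: fully open they stand 13 mm farther back than shut.
Start: joints at [-1.055, 0.501, -0.427, 1.55, 0.221, 1.138, -0.21], TCP at [0.163, 0.629, 0.248] pointing down, gripper open.
Joint ranges: [-2.88, 2.88], [-0.31, 2.03], [-1.54, 1.56], [0.2, 2.42], [-1.41, 4.55], [0.19, 2.02], [-2.57, 2.57]. Speed limits (rad/s): [2.57, 2.57, 3.14, 3.14, 3.14, 3.14, 3.14].

INTERFACE

Orientations are given as a unit quaternion [w, x, y, z].
In Python, from bench import env, cams, current_t, current_joints, current_dq, current_effort, current_tcp_pos, current_eef_rot, current_contact_force, current_torque, current_gripper_width gives the robot as it stands. Calls block until the motion is done:
- env.movep(position, orientation): joint-space move of the TCP to a pose.
- env.servo_line(position, rot=None, feed=0.15, max_force=None): straight line of the TCP; rot=None keeps the orientation; feed is the mean speed in m/s. With max_force (N) it stops when the force on the tool has changed by that much, and returns True; else False.
- env.goto_joints(angles): joint-space move.
- env.set_gripper(opening): opening from 0.0 (shut) to 1.0 (fully open); the grip force is fixed at half the most; returns when the fingers have stopped.
- env.hold(seconds).
- env.inverse_kinematics(position, orientation): joint angles nearest the present ones, or None.
- cams.capture(name): name is "scene" or "top" or "wrist"; returns a dict with "frame" (420x560x3 uint8, red, green, blue), "fx", "fy", "cx", "cy" (pixels), "extrinsics" (4x4, takes a point from world to camera coordinates). Camera axes: x right, y down, z forward; pixel columns grow to the right and rows downward; lengths in m; the calibration is good to about 2 mm. A picture is of the moment at which its call begins. There is no depth.
A pose or a line that the arm cannot do raises env.MotionError and nothing moves.
- env.job_done(): hands the job in, once; it reports no verdict.
Readings, each from a call of its own:
- current_t(): time.
- current_joints(): joint angles.
- current_dq(): joint speeds.
- current_effort(): joint torques, N m.
- current_tcp_pos(): TCP position.
- current_eef_rot(): TCP orientation.
- current_contact_force(): force on the tool from outside, world axes, zero at the start.
- current_torque(): the same for the moment, N m.
- current_gripper_width(): opening from 0.0 (shut) to 1.0 (fully open).
Only numpy, scipy, OpenCV 4.12 (cv2) and the standard library are available. Lean on these libraries where they do the work, as an engineer would, in place of code of your own. Each camera call takes 0.05 s, during which the arm holds its last target.

## Working session

There is one attempt and no reset: what is moved stays moved. The work goes in short steps, each a Python script; the robot and the scene stay as the last script left them, time stands still between calls to the robot, and variables do not carry over. Pictures are saved under pics/ and viewed, and the job is handed in when it is done.

```bash
ls; mkdir -p pics
python3 - <<'E'
from bench import *
import cv2
for n in ("scene","top","wrist"):
    c=cams.capture(n); cv2.imwrite(f"pics/{n}0.png",c["frame"][:,:,::-1]); print(n,c["fx"],c["cx"],c["cy"],c["extrinsics"].round(3).tolist() if hasattr(c["extrinsics"],'round') else c["extrinsics"])
print(current_t(),current_tcp_pos(),current_eef_rot(),current_gripper_width())
E
```

```text
pics
scene 408.6176525515538 287.11640390447656 203.11417862160783 [[0.82, -0.572, 0.006, -0.448], [-0.336, -0.489, -0.805, 0.21], [0.463, 0.658, -0.593, 1.036], [0.0, 0.0, 0.0, 1.0]]
top 539.4566750194399 275.6755576533957 217.37413589472584 [[0.002, -1.0, -0.011, -0.034], [-0.995, -0.001, -0.098, 0.555], [0.098, 0.011, -0.995, 1.44], [0.0, 0.0, 0.0, 1.0]]
wrist 291.22366445799565 281.45416492758176 211.56732836340572 [[0.25, 0.968, -0.002, -0.65], [0.916, -0.235, 0.324, -0.042], [0.314, -0.083, -0.946, 0.382], [0.0, 0.0, 0.0, 1.0]]
0.15 [0.1624935  0.62886001 0.247497  ] [-1.12259928e-04  1.26023140e-01  9.92027041e-01 -7.10474231e-04] 0.9947455438947563
```

View pics/scene0.png

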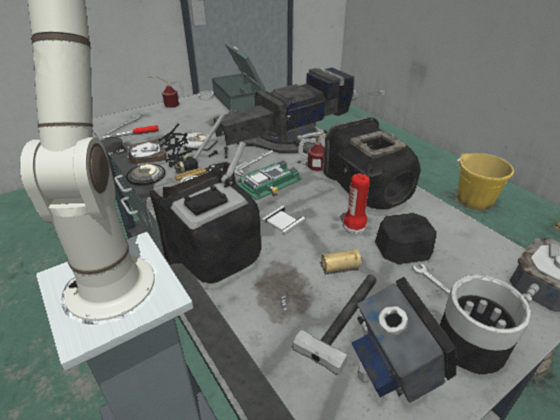

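View pics/top0.png

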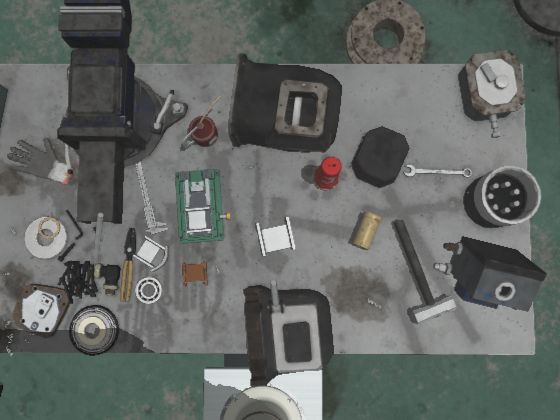

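View pics/wrist0.png

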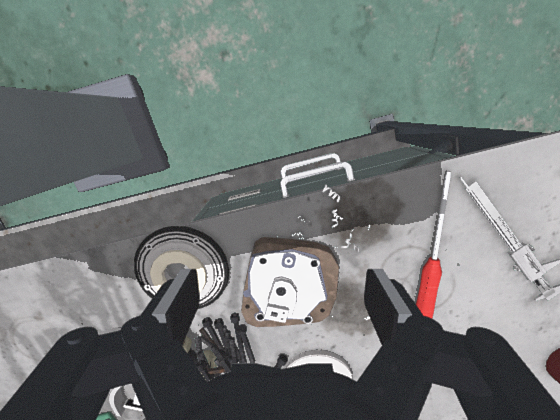

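Run:
```python
import cv2
im=cv2.imread("pics/top0.png")
cv2.imwrite("pics/top_c.png",cv2.resize(im[155:255,165:245],None,fx=6,fy=6,interpolation=cv2.INTER_CUBIC)[:600])
im=cv2.imread("pics/scene0.png")
cv2.imwrite("pics/scene_c.png",cv2.resize(im[140:220,220:320],None,fx=7,fy=7,interpolation=cv2.INTER_CUBIC))
```

```text
(no output)
```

View pics/top_c.png

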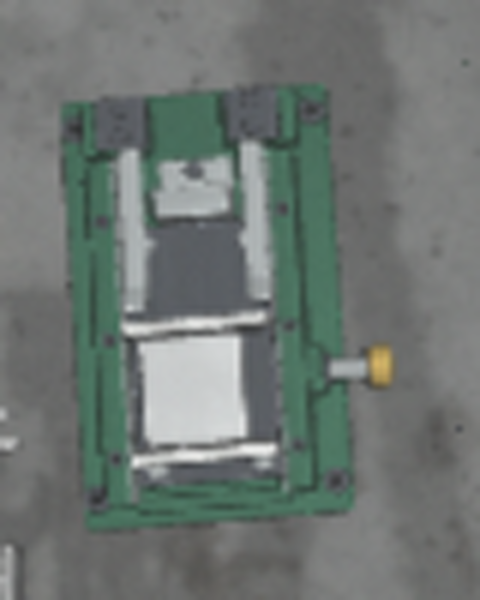

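View pics/scene_c.png

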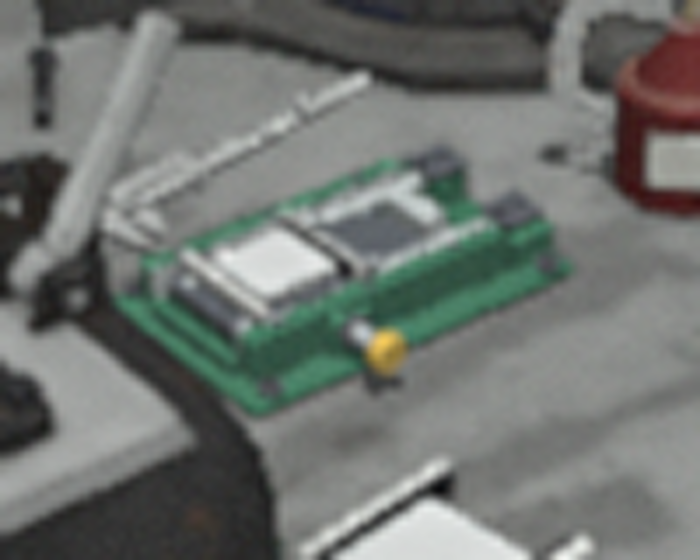

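```bash
cat > h.py <<'E'
from bench import *
import numpy as np, cv2
from scipy.optimize import least_squares
from scipy.spatial.transform import Rotation as R
def proj(c,P):
    P=np.atleast_2d(P); E=np.array(c["extrinsics"]); q=P@E[:3,:3].T+E[:3,3]
    return np.c_[c["fx"]*q[:,0]/q[:,2]+c["cx"], c["fy"]*q[:,1]/q[:,2]+c["cy"]]
def nest2w(p,pose):
    x,y,a=pose; P=np.atleast_2d(p)/1000.
    return np.c_[x+np.cos(a)*P[:,0]-np.sin(a)*P[:,1], y+np.sin(a)*P[:,0]+np.cos(a)*P[:,1],P[:,2]]
def fit(c,pts,px,x0):
    r=least_squares(lambda p:(proj(c,nest2w(pts,p))-px).ravel(),x0,loss='soft_l1')
    print("pose",r.x,"res px",(proj(c,nest2w(pts,r.x))-px).round(1).tolist()); return r.x
def unproj(c,uv,z):
    E=np.array(c["extrinsics"]);Rm=E[:3,:3];o=-Rm.T@E[:3,3]
    d=Rm.T@np.array([(uv[0]-c["cx"])/c["fx"],(uv[1]-c["cy"])/c["fy"],1]); return o+d*(z-o[2])/d[2]
E
python3 - <<'E'
from h import *
c=cams.capture("top")
f=lambda u,v:[(u+.5)/6-.5+165,(v+.5)/6-.5+155]
pts=[[-16,-85.5,22.5],[18,28,31],[18,-28,31],[57.5,17,36],[57.5,-17,36]]
px=[f(391,367),f(135,310),f(258,298),f(157,216),f(230,216)]
px=np.array(px)
p=fit(c,np.array(pts,float),px,[0.55,.12,0])
for q in [(63,101),(328,86),(352,510),(87,530)]:
    w=unproj(c,f(*q),.008); d=w[:2]-p[:2]; a=p[2]
    print(w.round(4),np.cos(a)*d[0]+np.sin(a)*d[1],-np.sin(a)*d[0]+np.cos(a)*d[1])
print(current_t())
for n,uv in dict(castT=(300,300),bottle=(200,130)).items(): print(n,unproj(c,uv,0.15))
E
```

```text
pose [0.57017714 0.17873843 0.06342069] res px [[0.1, 0.2], [0.2, -0.4], [0.2, 0.3], [-0.4, 0.4], [-0.1, -0.4]]
[0.6855 0.2476 0.008 ] 0.11947525640360743 0.06145965090788718
[0.6926 0.1246 0.008 ] 0.11870081019459816 -0.06177334726441078
[0.4958 0.1112 0.008 ] -0.0785517986130276 -0.06265927601175707
[0.4864 0.2326 0.008 ] -0.08016141221890435 0.059085417356158736
0.2
castT [ 0.33966933 -0.0942995   0.15      ]
bottle [0.76565186 0.15802184 0.15      ]
```

Run:
```python
from h import *
c=cams.capture("wrist"); E=np.array(c["extrinsics"]); o=-E[:3,:3].T@E[:3,3]
q=current_eef_rot(); T=R.from_quat([q[1],q[2],q[3],q[0]]).as_matrix()
print("cam in tool",T.T@(o-current_tcp_pos()),"axis",T.T@E[2,:3])
a=.06; q=[0,-np.sin(a/2),np.cos(a/2),0]
# R: axis pi rotation -> check
print(R.from_quat([q[1],q[2],q[3],q[0]]).as_matrix().round(3))
for p in ([.50,.18,.30],[.6,.18,.3],[.6,.18,.1],[.56,.09,.1]): 
    j=env.inverse_kinematics(p,q); print(p,None if j is None else np.round(j,2))
```

```text
cam in tool [ 0.08421573  0.00066582 -0.12682282] axis [-3.24326463e-01 -1.48609663e-04  9.45945201e-01]
[[-0.998 -0.06   0.   ]
 [-0.06   0.998  0.   ]
 [-0.     0.    -1.   ]]
[0.5, 0.18, 0.3] [-0.19  0.22 -0.24  1.79  0.06  1.14  1.18]
[0.6, 0.18, 0.3] [-0.16  0.39 -0.24  1.56  0.1   1.2   1.22]
[0.6, 0.18, 0.1] [-0.13  0.61 -0.28  1.72  0.21  0.83  1.13]
[0.56, 0.09, 0.1] [-0.04  0.52 -0.21  1.88  0.15  0.76  1.29]
```

Run:
```python
from h import *
a=.06; q=[0,-np.sin(a/2),np.cos(a/2),0]
env.movep([.50,.17,.27],q)
c=cams.capture("wrist"); cv2.imwrite("pics/w1.png",c["frame"][:,:,::-1]); print(current_t(),current_tcp_pos())
```

```text
2.35 [0.4996967  0.17129682 0.26997497]
```

View pics/w1.png

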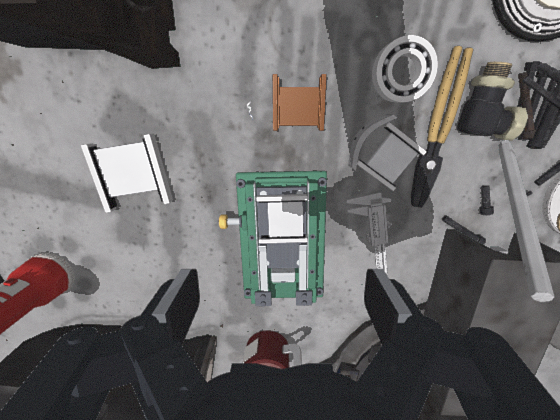

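Run:
```python
import cv2
im=cv2.imread("pics/w1.png")
cv2.imwrite("pics/w1c.png",cv2.resize(im[165:310,210:335],None,fx=4.1,fy=4.1,interpolation=cv2.INTER_CUBIC));
```

```text
(no output)
```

View pics/w1c.png

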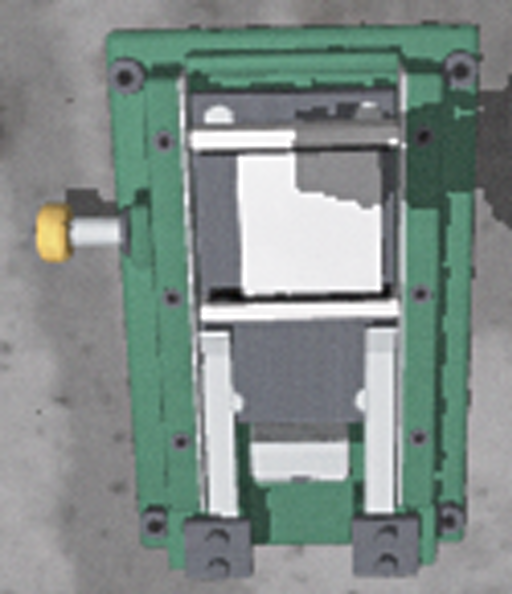

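Run:
```python
from h import *
c=cams.capture("wrist")
f=lambda u,v:[(u+.5)/4.1-.5+210,(v+.5)/4.1-.5+165]
pts=np.array([[-16,-85.5,22.5],[18,-28,31],[18,28,31],[57.5,-17,36],[57.5,17,36]],float)
px=np.array([f(37,231),f(215,330),f(380,327),f(250,441),f(349,443)])
p=fit(c,pts,px,[0.57,.178,0.06])
c2=cams.capture("top")
g=lambda u,v:[(u+.5)/6-.5+165,(v+.5)/6-.5+155]
px2=np.array([g(391,367),g(258,298),g(135,310),g(230,216),g(157,216)])
r=least_squares(lambda p:np.r_[(proj(c,nest2w(pts,p))-px).ravel(),(proj(c2,nest2w(pts,p))-px2).ravel()],p,loss='soft_l1')
print(r.x)
def inn(w,p):
    d=w[:2]-p[:2];a=p[2];return np.round(1000*np.array([np.cos(a)*d[0]+np.sin(a)*d[1],-np.sin(a)*d[0]+np.cos(a)*d[1]]),1)
for n,q,z in [("railL-",(190,140),.037),("railL+",(400,137),.037),("railF-",(203,312),.037),("railF+",(398,311),.037),("hollow TL",(238,155),.033),("BR",(382,293),.033)]:
    print(n,inn(unproj(c,f(*q),z),r.x))
for n,q,z in [("plate",(110,35),.008),("plate",(478,28),.008),("plate",(142,548),.008),("plate",(463,541),.008)]:
    print(n,inn(unproj(c,f(*q),z),r.x))
for q in [(180,100),(192,300),(203,500)]: print("inL",inn(unproj(c,f(*q),.033),r.x))
for q in [(402,100),(402,280)]: print("inR",inn(unproj(c,f(*q),.033),r.x))
```

```text
pose [0.57180474 0.17711795 0.08419397] res px [[0.6, 0.1], [-0.3, 0.3], [-0.1, 0.2], [-0.1, 0.0], [-0.1, -0.9]]
[0.57144553 0.17746761 0.0797853 ]
railL- [-50.6 -32.7]
railL+ [-50.4  33.3]
railF- [  8.6 -31.1]
railF+ [ 9.3 33.3]
hollow TL [-44.2 -18. ]
BR [ 4.5 28.2]
plate [-78.5 -60.2]
plate [-78.8  61. ]
plate [120.4 -61.3]
plate [119.4  61.7]
inL [-62.5 -35.6]
inL [  6.  -34.9]
inL [ 83.1 -34.5]
inR [-61.3  34.1]
inR [-0.  34.8]
```

```bash
cat >> h.py <<'E'
POSE=(0.5714,0.1775,0.079)
a=POSE[2]; Q=[0,-np.sin(a/2),np.cos(a/2),0]
def W(x,y,z): return nest2w([[x,y,z]],POSE)[0]
def st(): 
    p=current_tcp_pos(); d=p[:2]-np.array(POSE[:2])
    print("t",round(current_t(),2),"nest tcp",np.round(1000*np.array([np.cos(a)*d[0]+np.sin(a)*d[1],-np.sin(a)*d[0]+np.cos(a)*d[1],p[2]]),1),"F",np.round(current_contact_force(),1))
def snap(n,name,box=None,k=1):
    c=cams.capture(n); im=c["frame"][:,:,::-1]
    if box: im=im[box[1]:box[3],box[0]:box[2]]
    cv2.imwrite("pics/"+name,cv2.resize(im,None,fx=k,fy=k,interpolation=cv2.INTER_CUBIC)); return c
E
python3 - <<'E'
from h import *
env.set_gripper(0.0)
env.movep(W(-9.5,1,110),Q); st()
env.servo_line(W(-9.5,1,65),feed=.08,max_force=8); st()
print(env.servo_line(W(-9.5,1,40),feed=.02,max_force=3)); st()
snap("wrist","w2.png"); snap("scene","s2.png",(220,130,320,220),6)
E
```

```text
t 3.94 nest tcp [ -9.2   1.4 110.7] F [ 0.5 -0.4  0.3]
t 4.66 nest tcp [-9.5  1.  64.8] F [-0.3 -0.4 -0.4]
True
t 5.46 nest tcp [-9.6  1.  49.2] F [-0.5 -1.1  5.1]
```

View pics/w2.png

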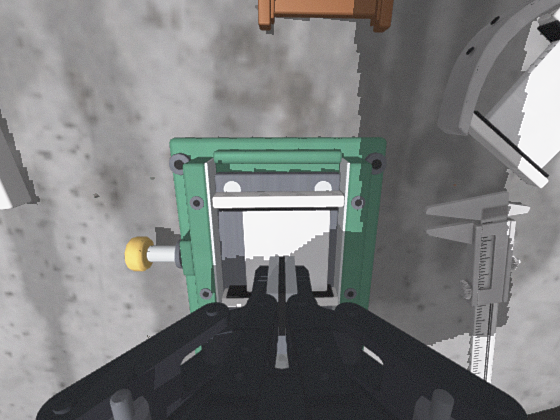

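View pics/s2.png

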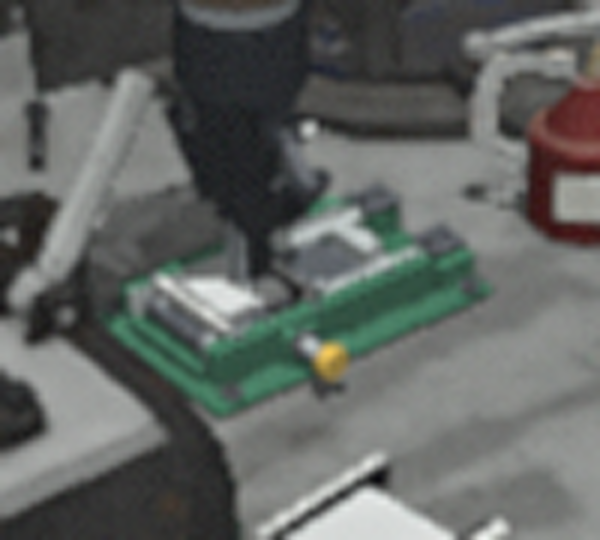

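Run:
```python
from h import *
print(env.servo_line(W(-9.5,1,40),feed=.02,max_force=30)); st(); env.hold(.2); st()
snap("wrist","w3.png")
```

```text
False
t 6.16 nest tcp [-9.5  1.  40.7] F [-2.8 -1.3  8.7]
t 6.36 nest tcp [-9.6  1.  40.8] F [-2.5 -0.6  9.1]
```

View pics/w3.png

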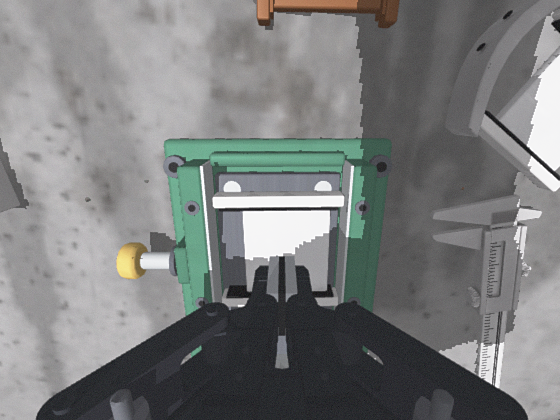

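Run:
```python
from h import *
print(env.servo_line(W(-9.5,1,39.3),feed=.02,max_force=30)); st()
print(env.servo_line(W(10,1,39.3),feed=.04,max_force=25)); st()
snap("wrist","w4.png");
```

```text
False
t 6.66 nest tcp [-9.5  1.  40.1] F [-2.9 -0.2  8.1]
False
t 7.3 nest tcp [ 8.3  1.5 40.1] F [-7.1 -1.2 13.3]
```

View pics/w4.png

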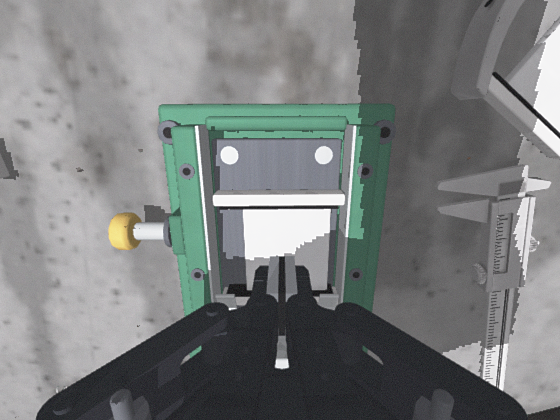

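Run:
```python
from h import *
for x in (20,30,37,41,44):
    r=env.servo_line(W(x,1,39.3),feed=.04,max_force=25); print(x,r); st()
    if r: break
snap("wrist","w5.png");
```

```text
20 False
t 7.75 nest tcp [16.4  1.7 40. ] F [-12.1  -1.8  16.9]
30 False
t 8.15 nest tcp [27.3  1.9 40. ] F [-9.3 -0.8 14.4]
37 False
t 8.47 nest tcp [32.7  1.9 39.9] F [-13.5  -2.2  18.8]
41 False
t 8.72 nest tcp [35.9  2.  39.9] F [-16.   -1.2  20.2]
44 False
t 8.97 nest tcp [38.3  2.1 39.9] F [-16.8  -2.3  21.8]
```

View pics/w5.png

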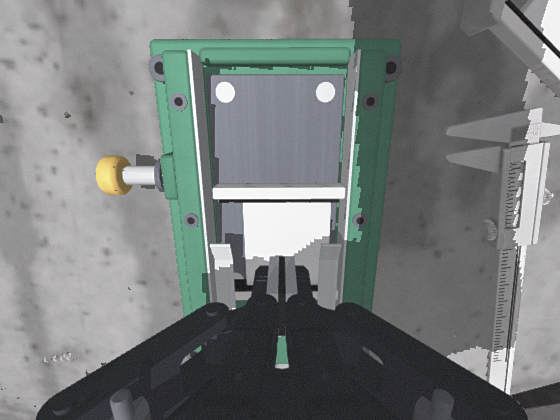

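```bash
cat >> h.py <<'E'
def inn(w):
    d=w[:2]-np.array(POSE[:2]);return np.round(1000*np.array([np.cos(a)*d[0]+np.sin(a)*d[1],-np.sin(a)*d[0]+np.cos(a)*d[1]]),1)
E
python3 - <<'E'
from h import *
c=cams.capture("wrist")
print("rear rail rear edge / front top edge",inn(unproj(c,(280,187),.028)),inn(unproj(c,(280,199),.028)),"nose",inn(unproj(c,(220,245),.032)))
for x in (47,50):
    r=env.servo_line(W(x,0.5,39.3),feed=.04,max_force=25); print(x,r); st()
    if r: break
env.hold(.3); st()
snap("wrist","w6.png",(180,20,380,320),2);
E
```

```text
rear rail rear edge / front top edge [-10.8   2.2] [-4.7  2.2] nose [ 18.7 -28.4]
47 False
t 9.32 nest tcp [41.   1.8 39.8] F [-17.9  -1.8  22.6]
50 False
t 9.57 nest tcp [41.9  1.9 39.7] F [-23.4  -1.7  28.1]
t 9.88 nest tcp [41.9  1.9 39.8] F [-22.6  -2.3  26.3]
```

View pics/w6.png

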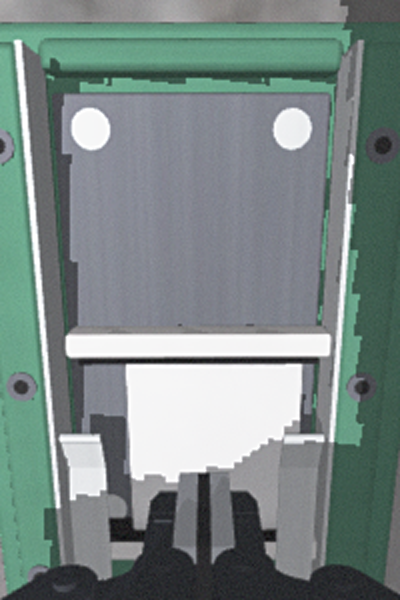

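Run:
```python
from h import *
env.servo_line(W(45.5,1,40.5),feed=.04); st()
env.servo_line(W(41,1,48),feed=.05); st()
env.servo_line(W(30,1,110),feed=.12); st()
c=snap("wrist","w7.png",(150,60,410,340),2.1)
```

```text
t 10.19 nest tcp [41.6  1.8 40.1] F [-8.3  0.5  8.1]
t 10.52 nest tcp [41.7  0.9 48.4] F [-0.3 -0.3  0.1]
t 11.19 nest tcp [ 29.9   0.8 109.9] F [-0.7 -0.4  0.6]
```

View pics/w7.png

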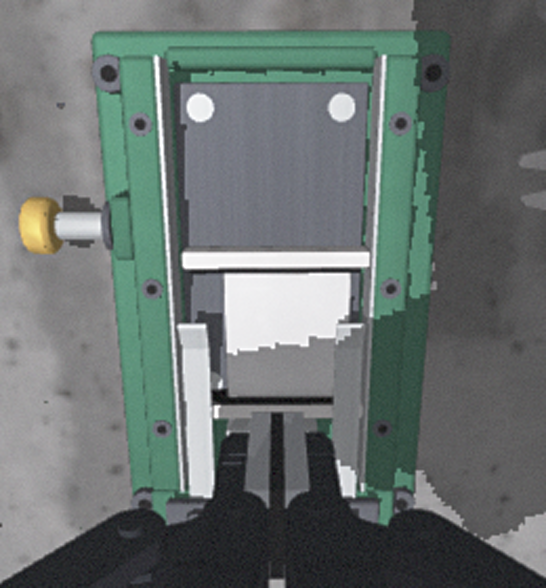

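Run:
```python
from h import *
c=cams.capture("wrist"); print("rear rail back/front top edge",inn(unproj(c,(150+276/2.1,60+249/2.1),.028)),inn(unproj(c,(150+276/2.1,60+268/2.1),.028)))
env.servo_line(W(-16,-130,110),feed=.2); st()
env.servo_line(W(-16,-130,31),feed=.1,max_force=8); st()
snap("wrist","w8.png")
```

```text
rear rail back/front top edge [-8.6  1.6] [-1.8  1.6]
t 12.13 nest tcp [ -15.6 -128.6  110.1] F [-0.8  0.8  0.4]
t 13.07 nest tcp [ -15.5 -129.9   31.5] F [0.2 0.6 0.5]
```

View pics/w8.png

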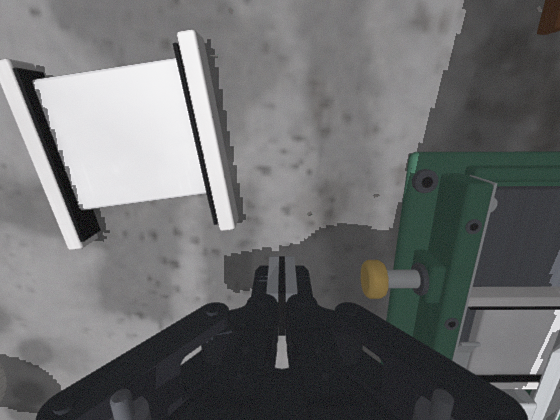

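Run:
```python
from h import *
for y in (-105,-95,-90,-86,-84,-82,-80,-78,-76):
    r=env.servo_line(W(-16,y,31),feed=.05,max_force=22); print(y,r); st()
    if r: break
snap("wrist","w9.png")
```

```text
-105 False
t 13.78 nest tcp [ -16.1 -104.8   31. ] F [-0.  -0.3  0. ]
-95 False
t 14.12 nest tcp [-16.  -94.5  31. ] F [-0.1  0.8  0.1]
-90 False
t 14.38 nest tcp [-16.  -89.5  31. ] F [-0.3 -0.1  0.1]
-86 False
t 14.62 nest tcp [-16.  -85.6  31. ] F [ 0.1 -0.2 -0.8]
-84 False
t 14.88 nest tcp [-16.  -84.3  31. ] F [ 0.  -1.8  0.8]
-82 False
t 15.12 nest tcp [-16.  -84.1  31. ] F [-0.9 -6.2  0.9]
-80 False
t 15.38 nest tcp [-16. -84.  31.] F [ 0.7 -9.7  3. ]
-78 False
t 15.62 nest tcp [-16.  -83.9  31. ] F [  0.2 -13.1   2.6]
-76 False
t 15.88 nest tcp [-16.1 -83.7  31. ] F [  0.9 -15.3   3.5]
```

View pics/w9.png

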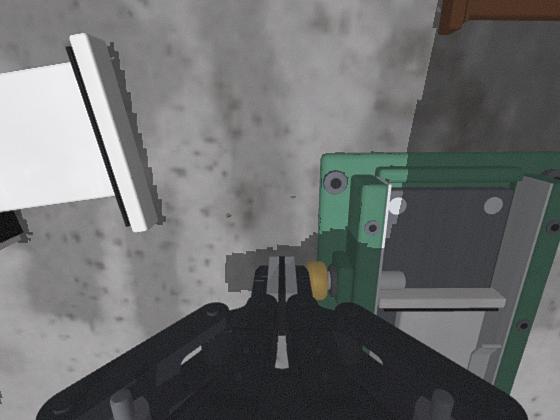

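Run:
```python
from h import *
env.hold(.3); st()
env.servo_line(W(-16,-115,31),feed=.1); st()
env.servo_line(W(-30,-115,130),feed=.15)
env.movep(W(-40,-10,200),Q); st()
env.set_gripper(1.0)
c=snap("wrist","w10.png",(170,110,400,350),2.4); snap("top","t10.png",(165,155,245,255),6)
```

```text
t 16.23 nest tcp [-16.1 -83.7  31.1] F [  0.4 -15.6   4.1]
t 16.77 nest tcp [ -16.  -114.2   31. ] F [ 0.   0.4 -0.3]
t 18.16 nest tcp [-40.5  -9.3 199.4] F [ 0.4 -0.4 -0.1]
```

View pics/w10.png

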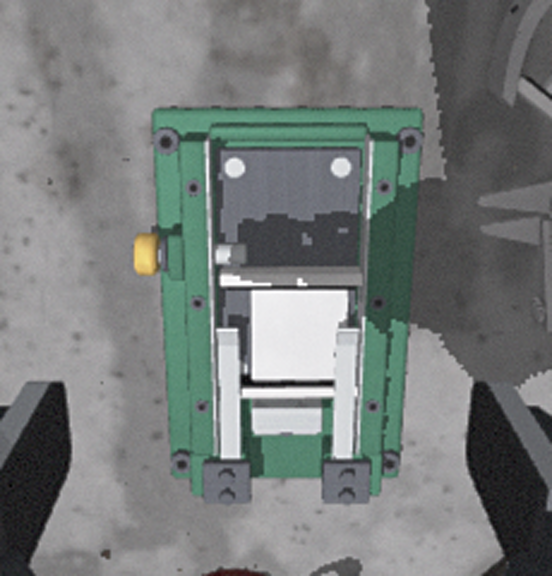

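```bash
python3 - <<'E'
from h import *
cams.capture("wrist")
E
python3 - <<'E'
from h import *
c=cams.capture("wrist")
f=lambda u,v:((u+.5)/2.4-.5+170,(v+.5)/2.4-.5+110)
for n,q,z in [("knob face",(134,255),.0225),("bolt end",(246,253),.0225),("rear L",(221,268),.027),("rear R",(361,266),.027),("front L",(243,392),.027),("front R",(335,392),.027),("stop L",(251,407),.036),("nose",(229,328),.032)]: print(n,inn(unproj(c,f(*q),z)))
st()
E
```

```text
knob face [-14.3 -71.2]
bolt end [-15.4 -19.3]
rear L [ -9.6 -30.7]
rear R [-10.7  33.5]
front L [ 55.2 -21.3]
front R [55.2 23.7]
stop L [ 58.  -17.2]
nose [ 18.3 -27.2]
t 19.14 nest tcp [-40.   -9.9 200. ] F [-0.9 -0.4  0.4]
```

Run:
```python
from h import *
env.servo_line(W(-25,0,110),feed=.15); st()
c=snap("wrist","w11.png",(195,130,365,310),3.3)
np.save("c11.npy",np.array(c["extrinsics"]))
```

```text
t 19.9 nest tcp [-2.460e+01  1.000e-01  1.105e+02] F [ 0.   0.1 -0. ]
```

View pics/w11.png

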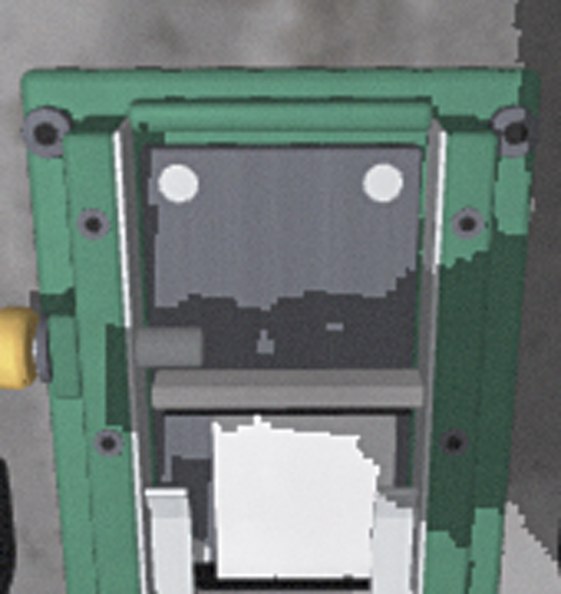

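Run:
```python
from h import *
c=cams.capture("wrist")
f=lambda u,v:((u+.5)/3.3-.5+195,(v+.5)/3.3-.5+130)
for n,q,z in [("base",(280,369),.016),("backtop",(280,379),.027),("fronttop",(280,409),.027),("nose",(167,491),.032),("L",(152,395),.027),("R",(422,392),.027),("table rear edge(-63)",(285,147),.016),("table if up",(285,147),.026)]: print(n,inn(unproj(c,f(*q),z)))
c=cams.capture("scene"); cv2.imwrite("pics/s11.png",c["frame"][:,:,::-1])
```

```text
base [-5.6 -0.5]
backtop [-8.  -0.4]
fronttop [ 0.  -0.4]
nose [ 19.9 -28.2]
L [ -3.7 -31.5]
R [-4.6 34. ]
table rear edge(-63) [-62.5   0.8]
table if up [-64.6   0.8]
```

View pics/s11.png

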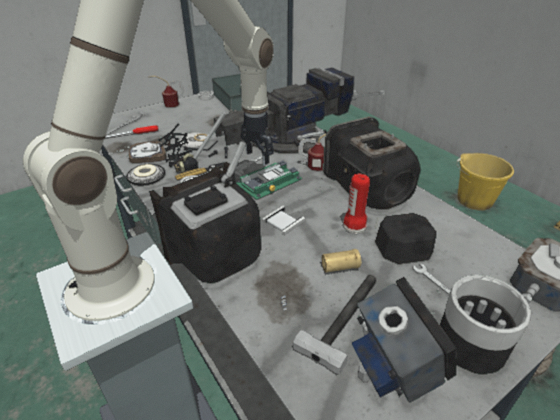

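Run:
```python
from h import *
env.servo_line(W(-25,0,200),feed=.15); env.hold(.3); st()
env.job_done()
```

```text
t 21.1 nest tcp [-2.550e+01 -1.000e-01  1.991e+02] F [ 0.1 -0.8 -0.1]
the job is handed in; nothing more can be done
```

I pressed the cradle and table down about 9 mm and slid it under the leaf springs until the push stalled on the back stop. Then I let go and pushed the cross bolt in until it stalled at about 15 N. I handed the job in at 21 s; no verdict is reported.

**Last checks:**
- **Cradle position:** the clearest edges put the rear rail's back edge at nest x of about -6 to -8, so the cradle is at about 25 mm (home). It looks square, centred and under both leaves.
- **Table:** it looks down. Its rear edge fits the lowered height (-62.5 mm against -63) slightly better than the raised one (-64.6 mm).
- **Bolt:** it is visible behind the rear rail. The finger stall position puts the knob face at about y = -69.5, which is fully in.
- **Rest of the bench:** the arm was clear of everything at about 200 mm, with under 1 N on the tool. Nothing else on the bench looks moved.

**Disagreements:** one coarser picture put the cradle's rear edge 2–3 mm farther back and the knob face at about -71.2 mm. I put this down to shaded or rounded edges and went by the closer picture of the cradle and the force stalls.

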